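Wind the nursery music box with its crank

TASK

Fit the loose crank onto the square winding shaft on top of the music box, pushing it gently down until it is fully home, then wind the shaft clockwise (seen from above) with it until the spring is fully wound and comes up firm, without forcing it. Leave the crank upright and fully home on the shaft, and let go of it. Turn the shaft only with the crank, keep the gripper off the box, and leave the monitor, the dispenser bottle, the tin and the elephant where they stand.

Things in the scene. Friction and masses are not known exactly. Their poses are not given: they have to be found in the camera images.
- crank: Loose winding crank, about 0.2 kg, standing knob-up on its socket: a square brass block, 24 x 24 mm outside (sides along x and y), 36 mm tall. On top lies a flat steel arm, 12 mm wide, 36 to 41 mm up, from 8 mm behind the socket's axis to 58 mm ahead of it. Origin: centre of the socket's underside; x along the arm towards the knob, z up.
- knob_middle (a point): Middle of the crank's round wooden knob, 50 mm from the socket's axis along the crank's x. The knob is 18 mm thick and 30 mm tall, 42 to 72 mm above the socket's underside (its middle 57 mm up), and spins freely on its upright pin. Axes as crank; they do not spin with the knob.
- crank_mouth (a point): Centre of the crank socket's open underside (same point and axes as crank): the mouth of a square bore 11.2 mm wide, 20 mm deep, sides parallel to the socket's outside, the mouth's edges chamfered 1.5 mm.
- music_box: Music box standing fixed on the dresser: beech case 150 mm (x) by 200 mm (y), flat top 66 mm above the dresser, with a clear window over the comb and cylinder in the half at +x. The winding shaft stands upright out of the top at x = -30 mm, y = 0. Origin: centre of its underside; x from the shaft's side to the window's side, z up.
- shaft_foot (a point): Foot of the upright winding shaft, on its axis, 69 mm above the dresser, on the face of a round brass disc (38 mm wide, 3 mm high) where the crank's underside rests when home. The shaft is a steel square, 10 mm across flats, 16 mm tall above here, top edges bevelled 2 mm. Axes: the box's, NOT the square's: how the square is turned must be found by feel or sight.
- arbor (a joint): How far the spring is wound, rad: 0 run down, plus 6.28 per clockwise turn of the shaft (from above), firm stop at 18.85. Starts at 2.0 to 6.8 and tells nothing of how the square is turned. Turning takes 0.12 N m when run down, 0.22 N m near the stop (2.5 to 4.5 N at the knob). The shaft stays where it is left.
- monitor: Bystander: white baby-monitor parent unit standing upright, 74 mm wide, 52 mm deep, 135 mm tall with a stub aerial to 170 mm. Loose. Origin: centre of its underside.
- dispenser: Bystander: pale pink round push-dispenser bottle, 64 mm across, 166 mm tall with its pump. Loose. Origin: centre of its underside.
- tin: Bystander: empty open aluminium tin, 76 mm across, 76 mm tall. Loose and light (60 g). Origin: centre of its underside.
- elephant: Bystander: white ceramic elephant, about 125 mm long, 60 mm wide, 90 mm tall. Loose. Origin: centre of its underside.
Things that resemble listed ones, but are neither listed nor needed, are in the scene too. Several things look just like the crank: the one meant starts nearest to the robot's base.

How it is judged (in metres and radians):
On the way, in this order (a step that is already met when the one before it is completed fails the run):
1. the crank is fully home on the winding shaft and upright (z of crank_mouth in the frame of shaft_foot below 0.004 m and horizontal distance between crank_mouth and shaft_foot below 0.004 m and angle between crank's own z axis and vertical below 0.1 rad), for 0.2 s.
2. the spring is wound up to its stop with the crank on the shaft (value of joint arbor above 18.35 rad and horizontal distance between crank_mouth and shaft_foot below 0.006 m), for 0.2 s.
At the end, for the whole second after the job is handed in: The spring is fully wound (joint above 18.35 rad, within 0.5 rad of the stop), and the crank sits on the shaft, released and at rest: its underside within 4 mm of the seat disc in height and of the shaft's axis sideways, tilted less than 0.1 rad (all of step 1 and value of joint arbor above 18.35 rad and linear speed of crank below 0.02 m/s); the robot touches nothing.
It fails at once if the crank is pressed or wedged hard (over 40 N) on the shaft or box before it is home (z of crank_mouth in the frame of shaft_foot above 0.004 m and contact force between crank and music_box above 40 N).
It fails at once if the wound shaft is forced (over 150 N summed over the faces of the square, some 14 N at the knob) (contact force between crank and music_box above 150 N).
It fails at once if the gripper touches the music box or its bare shaft (more than 2 N) (contact force between the fingers and music_box above 2 N).
It fails at once if a bystander is disturbed (moved over 20 mm) (distance of any of monitor, dispenser, tin, elephant from where it was at the start of the episode above 0.02 m).
It also fails if it takes over 72 s, if anything falls off the work surface, if the arm or the gripper's body presses on something with over 40 N, if the wrist force passes 120 N, or if a joint passes its speed limit or range.

ROBOT

A 7-joint arm with a two-finger parallel gripper is mounted at the origin on the work surface. World frame = base frame: x ahead of the robot, y to its left, z up, the work surface at z = 0. Lengths are in m, angles in degrees, forces in N, time in s.
With the tool pointing down it reaches from about 0.425 to 0.825 m from the base axis. Payload 3.6 kg.
Tool frame: the origin (TCP) lies on the centre line of the jaws, within the pads' length; the fingertips stand 19 mm ahead of it and the grasp point (between the pads) is the TCP; z points along the fingers, y is the line along which they close (so a half turn about z gives the same grasp; the last joint's range is limited). The gripper opens to 93 mm and grips with 3 to 60 N. Pads are 15 mm wide; open, the fingers measure 128 mm over their backs; the gripper's body (75 mm by 188 mm) begins 65 mm behind the grasp point.
Start: joints at [-1.518, 35.231, -0.722, 81.555, 0.464, 63.22, -2.315], TCP at [0.65, 0, 0.238] pointing down, gripper open.
Joint ranges: [-178.69, 178.69], [-17.37, 117.87], [-77.05, 75.6], [15.02, 138.74], [-78.02, 258.01], [0.78, 113.62], [-162.83, 162.83]. Speed limits (degrees/s): [159.86, 159.86, 180, 180, 180, 180, 180].

INTERFACE

Orientations are given as [roll, pitch, yaw] about the fixed x, y, z axes, in that order (R = Rz(yaw) Ry(pitch) Rx(roll)).
In Python, from plant import readout, cams, manip gives the robot as it stands. The module is installed in compiled form; this text tells all that it offers.
- The arm moves only by the shell command python3 -m handwheel 'ROWS' [OPENING] [FORCE]. ROWS is a JSON list of rows, 1 to 5 of them, each of 6 numbers: dx, dy, dz in m, then a rotation vector rx, ry, rz in degrees; each row is the pose to reach, as a shift and turn from the pose commanded when the command began, along the tool's axes at that moment; what a row does not reach only later rows make up. A row lasts 1/8 s, in which the tool goes at most 0.0625 m and 10.7 degrees, less where a joint would pass 70% of its speed; a pose out of reach is approached as far as the arm can. OPENING is the finger opening in m, set as the command begins (- or left out keeps the last). The fingers move at their own pace and stop on an object; FORCE is the grip in N (left out, the last holds). Time passes only in rows, so rows that do not move let the fingers close. It prints the time, the measured TCP pose, the force, the opening and the grip force at its end.
- readout.sense(): the state, without advancing time (a new reading comes with each control period).
- cams.grab_frame(name): name is "scene" or "side" or "wrist"; returns a dict with "frame" (420x560x3 uint8, red, green, blue), "intrinsics" (3x3 intrinsics, pixels), "R" (3x3) and "t" (3): a world point X has camera coordinates R X + t. Camera axes: x right, y down, z forward; pixel columns grow to the right and rows downward; lengths in m; the calibration is good to about 2 mm. A picture is of the moment at which its call begins. There is no depth.
- manip.hand_in(): hands the job in; it is judged then, once.
The state is a dict: "time_s": time; "joints": joint angles; "joint_vel": joint speeds; "effort": joint torques, N m; "eef_pos": TCP position; "tcp_rot": TCP orientation; "force": force on the tool from outside, world axes, zero at the start; "ft_torque": the same for the moment, N m; "width": finger opening in m; "grip_force": force on a finger pad.
Only numpy, scipy, OpenCV 4.12 (cv2) and the standard library are available. Lean on these libraries where they do the work, as an engineer would, in place of code of your own. Each camera call takes 0.05 s, during which the arm holds its last target. There are 200 camera calls.

## Working session

There is one attempt and no reset: what is moved stays moved. The work goes in short steps, Python scripts to look and compute and a shell command to move; the robot and the scene stay as the last step left them, time stands still between calls to the robot, and variables do not carry over. Pictures are saved under pics/ and viewed, at most 10 in all, crops included, and the job is handed in when it is done.

```bash
mkdir -p pics
cat > h.py <<'E'
import numpy as np, cv2, pickle
from plant import readout, cams
def grab(n,save=None):
    d=cams.grab_frame(n)
    if save:
        cv2.imwrite(f'pics/{save}.png',d['frame'][:,:,::-1]); pickle.dump(d,open(f'pics/{save}.pkl','wb'))
    return d
def load(s): return pickle.load(open(f'pics/{s}.pkl','rb'))
def ray(d,p):
    K,R,t=map(np.array,(d['intrinsics'],d['R'],d['t']))
    v=R.T@np.linalg.solve(K,[p[0],p[1],1.]); return -R.T@t, v/np.linalg.norm(v)
def onplane(d,p,z):
    c,v=ray(d,p); return c+v*(z-c[2])/v[2]
def tri(*dps):
    A=np.zeros((3,3));b=np.zeros(3);L=[]
    for d,p in dps:
        c,v=ray(d,p);M=np.eye(3)-np.outer(v,v);A+=M;b+=M@c;L.append((c,v))
    X=np.linalg.solve(A,b)
    return X,[float(np.linalg.norm(np.cross(X-c,v))) for c,v in L]
def proj(d,X):
    q=np.array(d['intrinsics'])@(np.array(d['R'])@X+d['t']); return q[:2]/q[2]
E
python3 - <<'E'
from h import *
a=[grab(n,n+'0') for n in('scene','side','wrist')]
for d in a: print(ray(d,(280,210)))
cv2.imwrite('pics/both.png',np.hstack([cv2.resize(a[0]['frame'],(400,300),interpolation=cv2.INTER_AREA),cv2.resize(a[1]['frame'],(400,300),interpolation=cv2.INTER_AREA)])[:,:,::-1])
print(readout.sense())
E
```

```text
(array([1.08325772, 0.03391912, 0.80157535]), array([-0.57919998, -0.06438251, -0.81263908]))
(array([ 0.32000744, -0.8482149 ,  0.71075284]), array([ 0.24051588,  0.76629117, -0.59577677]))
(array([0.65004678, 0.08108441, 0.38373917]), array([-0.00473269, -0.30310673, -0.95294486]))
{'time_s': 0.15, 'joints': array([-1.51992752, 35.27425632, -0.72114004, 81.61878509,  0.46564123,
       63.21822258, -2.31422193]), 'joint_vel': array([-0.01706659, -0.11306121,  0.04846963, -0.35429417,  0.03916909,
       -0.12098263,  0.00824016]), 'effort': array([ 1.13936116e-03, -4.59350109e+01,  2.09416850e-01, -1.65943640e+01,
       -6.11101720e-02,  1.81601685e-02,  1.63591380e-04]), 'eef_pos': array([6.49446627e-01, 1.01772429e-05, 2.36781374e-01]), 'tcp_rot': array([-1.79891685e+02,  3.22493710e-03,  9.00050612e+01]), 'force': array([ 0.23729143, -0.53259362,  0.51107427]), 'ft_torque': array([-0.00223054,  0.03770765,  0.01817537]), 'grip_force': 0.0, 'width': 0.09321208839277628}
```

View pics/scene0.png

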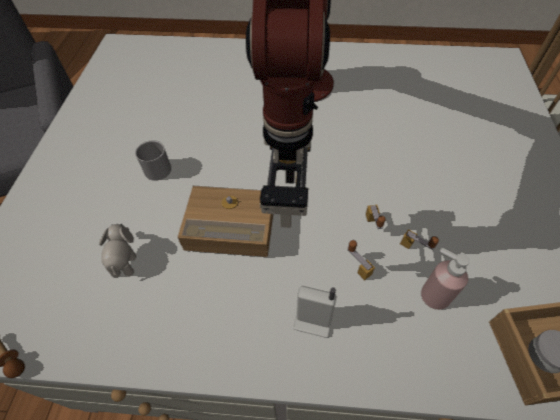

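View pics/side0.png

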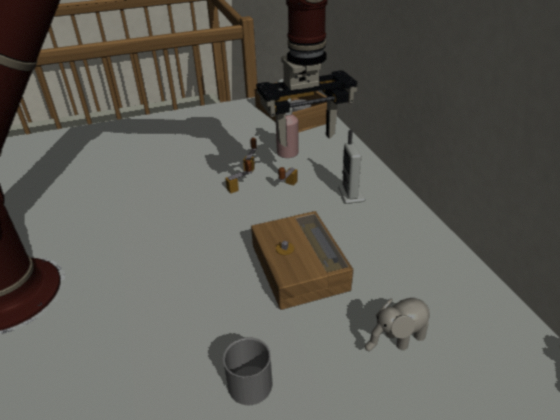

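Scene picture: box at (228,220) with its shaft at (231,201). The tin (153,160), elephant (117,248), monitor (315,310) and bottle (442,285) are the bystanders. There are three crank look-alikes: A with socket (372,213) and knob (380,222), B with socket (408,240) and knob (433,241), C with socket (365,270) and knob (352,245). A should be nearest the base. I'll check that numerically and in an enlarged crop.

Run:
```python
from h import *
s=load('scene0');d=load('side0')
a=s['frame'][190:290,330:450]; b=d['frame'][125:205,215:311]
im=np.hstack([cv2.resize(a,(480,400),interpolation=cv2.INTER_CUBIC),cv2.resize(b,(320,400),interpolation=cv2.INTER_CUBIC)])
cv2.imwrite('pics/crop1.png',im[:,:,::-1])
for n,f in(('scene',s['frame']),('side',d['frame'])):
    h=cv2.cvtColor(f,cv2.COLOR_RGB2HSV)
    for nm,lo,hi in(('brass',(13,130,60),(30,255,255)),('wood',(0,120,40),(12,255,255))):
        m=cv2.inRange(h,lo,hi); k,l,st,c=cv2.connectedComponentsWithStats(m)
        for i in range(1,k):
            x,y=c[i]
            if st[i,4]>8 and ((n=='scene' and 330<x<450 and 190<y<290) or(n=='side' and 215<x<311 and 125<y<205)): print(n,nm,c[i].round(1),st[i], onplane(s if n=='scene' else d,c[i],.018 if nm=='brass' else .057).round(3))
# shaft top in box region
```

```text
scene brass [369.3 214.5] [367 207   7  14  63] [0.522 0.19  0.018]
scene brass [406.7 241.1] [401 234  13  14  94] [0.591 0.272 0.018]
scene brass [365.  271.7] [358 266  16  13 115] [0.678 0.173 0.018]
scene wood [380.4 220.8] [377 217   8  10  45] [0.566 0.206 0.057]
scene wood [433.3 241.7] [429 237   9  11  47] [0.613 0.319 0.057]
scene wood [351.9 245.3] [349 241   7  10  48] [0.636 0.14  0.057]
side brass [251.3 163.3] [249 157   5  13  37] [0.596 0.276 0.018]
side brass [292.  177.6] [286 170  11  14  99] [0.675 0.166 0.018]
side brass [232.5 184.8] [226 178  12  14 103] [0.521 0.191 0.018]
side wood [248.2 164.9] [246 160   5  11  32] [0.57  0.208 0.057]
side wood [281.6 172.9] [279 168   6  11  53] [0.638 0.139 0.057]
```

View pics/crop1.png

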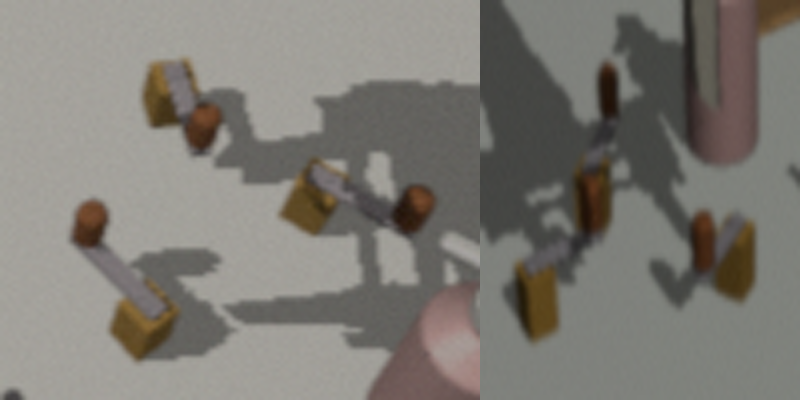

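View pics/wrist0.png

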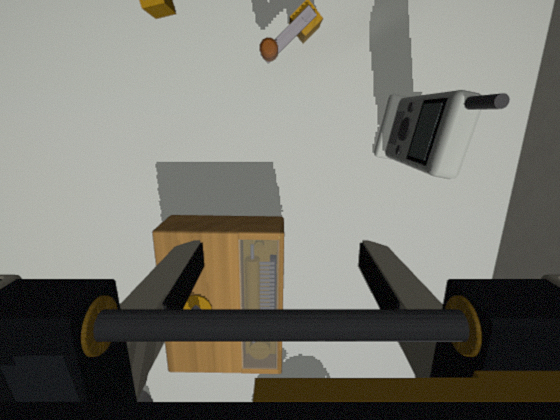

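Crop: A, socket (369,214) and knob (380,221), stands at about (0.521, 0.190), 0.55 m from the base. B is 0.65 m away and C 0.70 m. A is therefore the crank; its knob-to-socket distance is 50 mm, which checks out, and its yaw is about 20°. The wrist view shows the box with its disc at (200,303), partly hidden by the gripper. Next I move over A for a wrist view.

```bash
python3 -m handwheel '[[0.035,-0.03,0,0,0,0],[0.07,-0.06,0,0,0,0],[0.105,-0.09,0,0,0,0],[0.13,-0.12,0,0,0,0],[0.13,-0.12,0,0,0,0]]' 0.06
python3 - <<'E'
from h import *
s=load('scene0');d=load('side0')
X,e=tri((s,(231,200.5)),(d,(285,245)));print('shaft approx',X,e)
w=grab('wrist','wA'); print(readout.sense()['eef_pos'])
X=np.array([.521,.19,.0]);print(proj(w,X),proj(w,[.568,.207,.057]))
E
```

```text
time_s: 0.78
eef_pos: [0.5274, 0.1332, 0.2377]
tcp_rot: [-179.9, -0.1, 90.4]
force: [0.5, -0.5, 0.2]
width: 0.0599
grip_force: 0.0
shaft approx [ 0.54756446 -0.14107432  0.07320185] [0.002140528836967533, 0.002140528836967421]
[0.52918818 0.13100647 0.23772872]
[275.945283   134.58358454] [320.19471522 121.6294388 ]
```

View pics/wA.png

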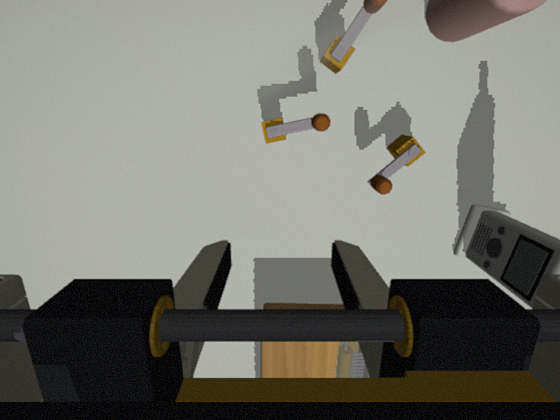

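The wrist view shows crank A with socket (272,130) and knob (321,122), B at upper right (340,55) and C at (405,150). Now I measure A and move to view the shaft.

```bash
cat > m.py <<'E'
from h import *
def blobs(d,lo,hi,box,mn=30):
    h=cv2.cvtColor(d['frame'],cv2.COLOR_RGB2HSV);m=cv2.inRange(h,lo,hi)
    k=np.zeros_like(m);x0,y0,x1,y1=box;k[y0:y1,x0:x1]=255;m&=k
    n,l,st,c=cv2.connectedComponentsWithStats(m)
    return [(c[i],st[i],(l==i).astype(np.uint8)) for i in range(1,n) if st[i,4]>mn]
E
python3 - <<'E'
from m import *
w=load('wA');s=load('scene0');d=load('side0')
kn=blobs(w,(0,120,40),(12,255,255),(250,100,340,150))
br=blobs(w,(13,130,60),(30,255,255),(250,100,340,150))
arm=blobs(w,(105,15,100),(175,80,255),(262,110,335,140))
for n,b in(('kn',kn),('br',br),('arm',arm)):
    for c,st,m in b: print(n,c,st,cv2.minAreaRect(np.argwhere(m)[:,::-1].astype(np.float32)))
print('knob',tri((s,(380.4,220.8)),(d,(248.2,164.9)),(w,kn[0][0])))
for b in arm:
    p=np.argwhere(b[2])[:,::-1]; W=np.array([onplane(w,q,.041)[:2] for q in p]); c=W.mean(0); u,sv,v=np.linalg.svd(W-c,full_matrices=False); print('arm',c,np.degrees(np.arctan2(v[0,1],v[0,0])),((W-c)@v[0]).min(),((W-c)@v[0]).max(),((W-c)@v[1]).min(),((W-c)@v[1]).max(), v[0])
q=w['frame'][105:150,255:340];print(w['frame'][127,280:300:4])
for b in br: 
    p=np.argwhere(b[2])[:,::-1]; W=np.array([onplane(w,q,.036)[:2] for q in p]); print(W.min(0),W.max(0))
E
python3 -m handwheel '[[-0.06,0.005,0,0,0,0],[-0.12,0.01,0,0,0,0],[-0.18,0.02,0,0,0,0],[-0.24,0.02,0,0,0,0],[-0.30,0.02,0,0,0,0]]'
python3 -m handwheel '[[-0.03,0,0,0,0,0],[-0.03,0,0,0,0,0]]'
python3 - <<'E'
from m import *
w=grab('wrist','wS');print(readout.sense()['eef_pos'])
p=proj(w,[.548,-.141,.08]);print(p);x,y=map(int,p)
x=min(max(x,80),480);y=max(60,y)
cv2.imwrite('pics/wScrop.png',cv2.resize(w['frame'][y-60:y+60,x-80:x+80],(800,600),interpolation=cv2.INTER_CUBIC)[:,:,::-1]);print(x-80,y-60)
E
```

```text
br [321.07486631 122.06951872] [314 114  16  17 187] ((321.2500305175781, 122.2500228881836), (14.849241256713867, 15.55634880065918), 45.0)
br [272.28820961 129.91266376] [262 118  24  25 229] ((273.51922607421875, 130.09616088867188), (21.57277488708496, 20.592193603515625), 78.69007110595703)
time_s: 1.45
eef_pos: [0.5501, -0.1741, 0.2375]
tcp_rot: [180.0, 0.1, 89.8]
force: [1.2, 0.3, -0.2]
width: 0.0597
grip_force: 0.0
time_s: 1.7
eef_pos: [0.549, -0.2056, 0.2372]
tcp_rot: [-180.0, 0.2, 89.5]
force: [0.5, 0.2, -0.0]
width: 0.0598
grip_force: 0.0
[ 0.5496661  -0.20203293  0.2371715 ]
[278.89681579 131.05991524]
198 71Traceback (most recent call last):
  File "<stdin>", line 8, in <module>
IndexError: list index out of range
```

View pics/wScrop.png

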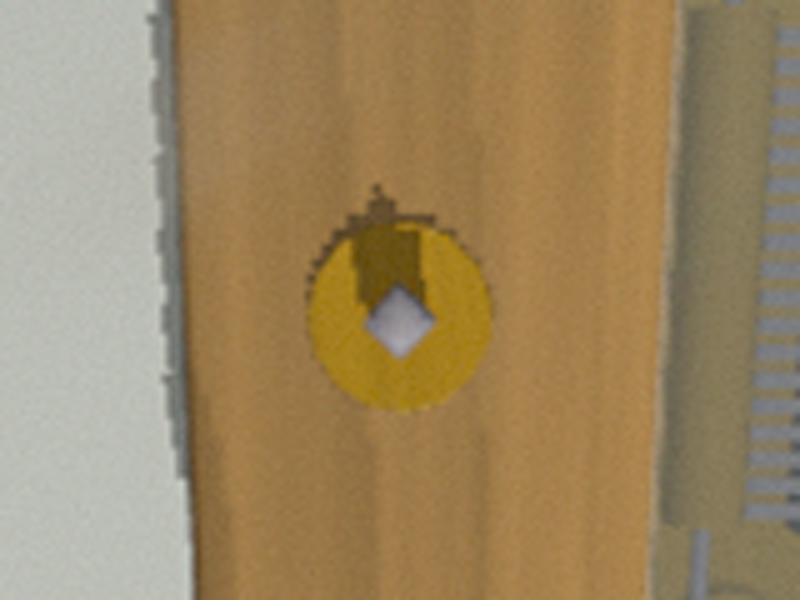

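The crop shows the steel square as a diamond, about 45° to the image axes, centred at crop (400,322), full image (278,135). The disc is around it at (278,134). Now the numbers.

Run:
```python
from m import *
w=load('wA');S=load('wS');s=load('scene0');d=load('side0')
print('knob',tri((s,(380.4,220.8)),(d,(248.2,164.9)),(w,(321.07,122.07))))
print('knob at .065',onplane(w,(321.07,122.07),.065))
print('socket',tri((s,(369.3,214.5)),(d,(232.5,184.8)),(w,(273.,130))))
h=cv2.cvtColor(w['frame'],cv2.COLOR_RGB2HSV)
print('arm hsv',h[126,285:312:5].tolist())
m=cv2.inRange(h,(110,12,110),(179,110,255));m[:,:258]=0;m[:,314:]=0;m[:115]=0;m[138:]=0
p=np.argwhere(m)[:,::-1];print(len(p))
W=np.array([onplane(w,q,.041)[:2] for q in p]);c=W.mean(0);v=np.linalg.svd(W-c)[2];e=(W-c)@v.T
print('arm c',c,'yaw',np.degrees(np.arctan2(v[0,1],v[0,0])),e.min(0),e.max(0),v[0])
# shaft
f=S['frame'];h=cv2.cvtColor(f,cv2.COLOR_RGB2HSV)
sub=h[71:191,198:358];m=np.zeros(h.shape[:2],np.uint8)
m[122:148,265:292]=((h[...,1]<70)&(h[...,2]>90))[122:148,265:292]*255
p=np.argwhere(m)[:,::-1].astype(np.float32);print(len(p))
P=np.array([onplane(S,q,.083)[:2] for q in p]);r=cv2.minAreaRect((P*1000).astype(np.float32));print('shaft wrist @.083',P.mean(0),r)
print('tri shaft',tri((s,(231,200.5)),(d,(285,245)),(S,p.mean(0))))
m2=np.zeros_like(m);m2[105:165,250:305]=cv2.inRange(h,(20,180,50),(30,255,255))[105:165,250:305]
cnt=max(cv2.findContours(m2,0,2)[0],key=cv2.contourArea);D=np.array([onplane(S,q[0],.069)[:2] for q in cv2.convexHull(cnt)])
print('disc',cv2.minEnclosingCircle((D*1000).astype(np.float32)))
print(readout.sense()['tcp_rot'])
```

```text
knob (array([0.56871641, 0.20583022, 0.05912151]), [0.0011513781910581413, 0.0013174450045969732, 0.0007831058685154855])
knob at .065 [0.56792165 0.20674613 0.065     ]
socket (array([0.51950587, 0.19337062, 0.01522832]), [0.003151715593011965, 0.001802109481361014, 0.0033338376191302138])
arm hsv [[143, 7, 138], [156, 9, 141], [156, 9, 135], [135, 4, 134], [128, 8, 133], [120, 6, 136]]
69
arm c [0.53290558 0.19966927] yaw -169.0235109183202 [-0.02804646 -0.00535285] [0.02151438 0.00570361] [-0.9817054  -0.19040618]
112
shaft wrist @.083 [ 0.54647327 -0.14456167] ((546.3931274414062, -144.54249572753906), (10.27231502532959, 9.922547340393066), 49.10021209716797)
tri shaft (array([ 0.54697826, -0.14289403,  0.07379717]), [0.0032098898095162484, 0.0018590769927175742, 0.002361590935990476])
disc ((546.6185302734375, -144.5185089111328), 18.605955123901367)
[-1.79967636e+02  1.11825256e-02  8.97589511e+01]
```

```bash
python3 -m handwheel '[[0.06,-0.005,0,0,0,10],[0.12,-0.01,0,0,0,20],[0.18,-0.015,0,0,0,30],[0.24,-0.02,0,0,0,40],[0.30,-0.025,0,0,0,50]]' 0.06
cat > go.py <<'E'
import sys
from h import *
from scipy.spatial.transform import Rotation as Ro
x,y,z,yaw=map(float,sys.argv[1:5]);s=readout.sense()
R=Ro.from_euler('xyz',s['tcp_rot'],degrees=True);T=Ro.from_euler('xyz',[180,0,yaw],degrees=True)
print('tool d',(R.inv().apply(np.array([x,y,z])-s['eef_pos'])).round(4),'rv',(R.inv()*T).as_rotvec(degrees=True).round(1), s['eef_pos'].round(4),s['tcp_rot'].round(1),s['force'].round(1))
E
python3 go.py .5195 .195 .15 13
```

```text
time_s: 2.38
eef_pos: [0.5241, 0.1042, 0.2378]
tcp_rot: [-179.9, -0.1, 39.9]
force: [1.0, -0.6, 0.7]
width: 0.0604
grip_force: 0.0
tool d [ 0.0546 -0.0725  0.0879] rv [-0.1 -0.  26.9] [0.5241 0.1042 0.2378] [-1.799e+02 -1.000e-01  3.990e+01] [ 1.  -0.6  0.7]
```

```bash
python3 -m handwheel '[[0.018,-0.024,0.03,0,0,9],[0.036,-0.048,0.06,0,0,18],[0.055,-0.072,0.085,0,0,27],[0.055,-0.072,0.085,0,0,27],[0.055,-0.072,0.085,0,0,27]]'
python3 - <<'E'
from m import *
w=grab('wrist','wB');print(readout.sense()['eef_pos'])
print(proj(w,[.5195,.195,.036]),proj(w,[.568,.2065,.072]))
E
python3 go.py .5195 .195 .15 13
```

```text
time_s: 3.0
eef_pos: [0.521, 0.1904, 0.1533]
tcp_rot: [180.0, -0.0, 13.1]
force: [-0.6, -0.3, -0.3]
width: 0.0599
grip_force: 0.0
[0.52148355 0.18957681 0.15376141]
[276.10999    207.28172946] [274.82915203 157.87421675]
tool d [-0.0007 -0.0057  0.0038] rv [ 0.  -0.1  0. ] [0.5215 0.1896 0.1538] [ 1.8e+02 -1.0e-01  1.3e+01] [-0.2 -0.4  0.1]
```

View pics/wB.png

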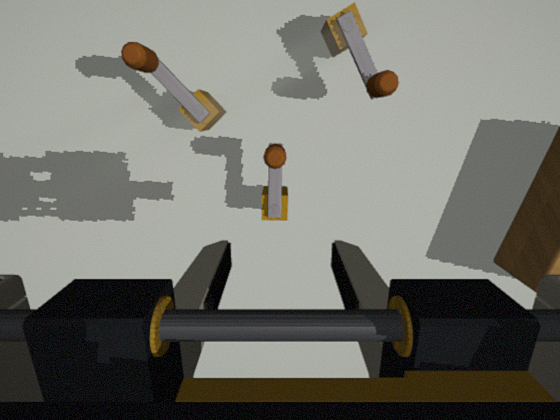

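Crank A lies straight up the image, knob (275,156) and socket (275,204), midway between the open fingers. The yaw of 13° is therefore right. I refine its centre from this view and the previous one, then descend.

```bash
python3 - <<'E'
from m import *
w=load('wB');a=load('wA')
b=blobs(w,(13,130,60),(30,255,255),(255,175,295,230),20)
for c,st,m in b: print(c.round(1),st)
M=sum(x[2] for x in b);p=np.argwhere(M)[:,::-1].astype(np.float32)
h=cv2.convexHull(p).reshape(-1,2)
for z in(.030,.036):
    H=np.array([onplane(w,q,z)[:2] for q in h])*1000;print(z,cv2.minAreaRect(H.astype(np.float32)))
k=blobs(w,(0,120,40),(14,255,255),(255,135,295,175),40);print([x[0] for x in k])
kc=k[0][0];print('knob',tri((a,(321.07,122.07)),(w,kc)),onplane(w,kc,.068))
E
python3 go.py .5195 .195 .028 13
```

```text
[274.2 204.7] [262 187  26  33 378]
0.03 ((521.1229858398438, 197.13262939453125), (30.925506591796875, 23.477394104003906), 13.121504783630371)
0.036 ((522.8666381835938, 197.40054321289062), (30.239551544189453, 22.95670509338379), 13.12164306640625)
[array([275.04713805, 156.30639731])]
knob (array([0.56807784, 0.20661143, 0.06372578]), [0.0001056711737269778, 0.00010567117372696716]) [0.56864441 0.20655466 0.068     ]
tool d [-0.0009 -0.0058  0.1258] rv [ 0.  -0.1  0. ] [0.5215 0.1896 0.1538] [ 1.8e+02 -1.0e-01  1.3e+01] [-0.2 -0.4  0.1]
```

```bash
python3 -m handwheel '[[-0.001,-0.003,0.02,0,0,0],[-0.001,-0.003,0.04,0,0,0],[-0.001,-0.003,0.06,0,0,0],[-0.001,-0.003,0.06,0,0,0]]'
python3 go.py .5194 .1953 .030 13
```

```text
time_s: 3.55
eef_pos: [0.5191, 0.1916, 0.0927]
tcp_rot: [180.0, 0.1, 12.9]
force: [-0.0, 0.3, -0.3]
width: 0.06
grip_force: 0.0
tool d [ 0.0012 -0.0036  0.0627] rv [ 0.   0.1 -0.1] [0.5191 0.1916 0.0927] [1.80e+02 1.00e-01 1.29e+01] [-0.   0.3 -0.3]
```

```bash
python3 -m handwheel '[[0.001,-0.003,0.02,0,0,0],[0.001,-0.003,0.04,0,0,0],[0.001,-0.003,0.062,0,0,0],[0.001,-0.003,0.062,0,0,0]]'
python3 -m handwheel '[[0,0,0,0,0,0],[0,0,0,0,0,0],[0,0,0,0,0,0],[0,0,0,0,0,0],[0,0,0,0,0,0]]' 0.015 20
python3 go.py .5194 .1953 .030 13
```

```text
time_s: 4.05
eef_pos: [0.5196, 0.1955, 0.0309]
tcp_rot: [180.0, 0.0, 12.9]
force: [0.4, -0.7, 0.1]
width: 0.0602
grip_force: 0.0
time_s: 4.68
eef_pos: [0.5196, 0.1964, 0.031]
tcp_rot: [-180.0, -0.0, 13.0]
force: [0.0, 0.1, 2.8]
width: 0.0238
grip_force: 19.9
tool d [-0.0005  0.0011  0.001 ] rv [-0. -0.  0.] [0.5196 0.1964 0.031 ] [-180.   -0.   13.] [0.  0.1 2.8]
```

Width 23.8 mm means the socket is held. I lift it and carry it over the shaft.

```bash
python3 -m handwheel '[[0,0,-0.03,0,0,0],[0,0,-0.06,0,0,0],[0,0,-0.10,0,0,0],[0,0,-0.13,0,0,0],[0,0,-0.13,0,0,0]]' - 30
python3 -m handwheel '[[-0.007,0.05,0,0,0,-7],[-0.015,0.10,0,0,0,-14],[-0.022,0.15,0,0,0,-21],[-0.03,0.20,0,0,0,-28],[-0.037,0.25,0,0,0,-35]]'
python3 go.py .5465 -.1445 .16 48
```

```text
time_s: 5.3
eef_pos: [0.5205, 0.1967, 0.1622]
tcp_rot: [-180.0, -0.2, 13.0]
force: [0.1, 0.2, -1.9]
width: 0.0238
grip_force: 29.9
time_s: 5.92
eef_pos: [0.5382, -0.0568, 0.1583]
tcp_rot: [-179.8, 0.1, 48.2]
force: [0.8, 0.2, -2.4]
width: 0.0242
grip_force: 29.9
tool d [-0.0599  0.0646 -0.0018] rv [-0.2  0.1  0.2] [ 0.5382 -0.0568  0.1583] [-1.798e+02  1.000e-01  4.820e+01] [ 0.8  0.2 -2.4]
```

```bash
python3 -m handwheel '[[-0.02,0.022,0,0,0,0],[-0.04,0.044,0,0,0,0],[-0.06,0.0645,0,0,0,0],[-0.06,0.0645,0,0,0,0]]'
python3 - <<'E'
from m import *
w=grab('wrist','wC');s=grab('scene','sC');d=grab('side','dC')
fs=[]
for f,X in((w,[.5465,-.1445,.10]),(s,[.5465,-.1445,.12]),(d,[.5465,-.1445,.12])):
    x,y=map(int,proj(f,X));print(x,y);x=min(max(x,50),510);y=min(max(y,75),345)
    fs.append(cv2.resize(f['frame'][y-75:y+75,x-50:x+50],(266,400),interpolation=cv2.INTER_CUBIC))
cv2.imwrite('pics/crop2.png',np.hstack(fs)[:,:,::-1])
E
python3 go.py .5465 -.1445 .16 48
```

```text
time_s: 6.42
eef_pos: [0.5457, -0.1465, 0.1584]
tcp_rot: [-179.9, 0.2, 47.7]
force: [-0.0, 0.4, -3.5]
width: 0.0237
grip_force: 29.9
280 227
226 188
283 227
tool d [-0.0024  0.0019 -0.0008] rv [-0.2  0.   0.1] [ 0.5467 -0.1415  0.1592] [-179.8    0.    48.1] [ 1.1  0.2 -3. ]
```

View pics/crop2.png

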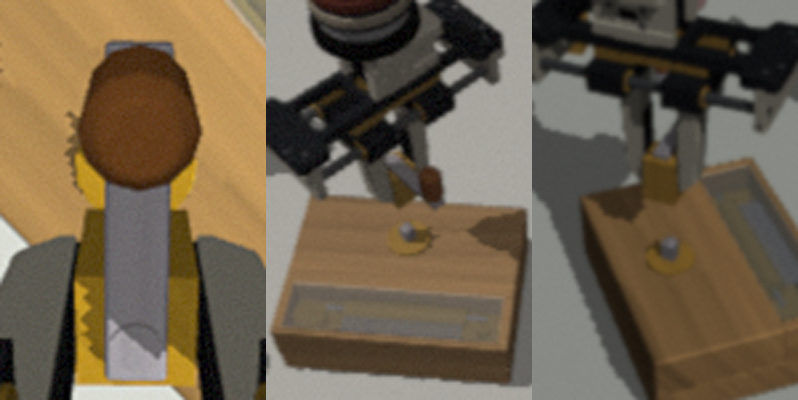

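The crop shows the crank held upright in the jaws: arm straight up the wrist image, knob ahead. In the scene and side crops the bare shaft and disc stand just below it. Now I settle, check the crank in hand, and descend.

```bash
python3 -m handwheel '[[0,0,0,0,0,0],[0,0,0,0,0,0],[0,0,0,0,0,0],[0,0,0,0,0,0]]'
python3 - <<'E'
from m import *
from scipy.spatial.transform import Rotation as Ro
w=grab('wrist','wD');s=readout.sense();R=Ro.from_euler('xyz',s['tcp_rot'],degrees=True)
b=max(blobs(w,(0,100,30),(12,255,255),(240,120,320,230),40),key=lambda b:b[1][4]);print(b[0],b[1])
z0=s['eef_pos'][2]
print('knob in tool',R.inv().apply(onplane(w,b[0],z0-.031+.066)-s['eef_pos']))
# same offset for grasp-time view: camera-vs-TCP bias check
c=np.array(ray(w,(280,210))[0]);print('cam in tool',R.inv().apply(c-s['eef_pos']))
for n in('wA','wS','wB'):print(n,ray(load(n),(280,210))[0])
E
python3 go.py .5465 -.1445 .16 48
```

```text
time_s: 7.08
eef_pos: [0.5475, -0.1431, 0.1607]
tcp_rot: [180.0, -0.0, 48.0]
force: [-0.0, 0.2, -2.2]
width: 0.0239
grip_force: 29.9
tool d [-0.0016  0.0001  0.0007] rv [ 0. -0.  0.] [ 0.5475 -0.1432  0.1607] [180.  -0.  48.] [ 0.3  0.  -3. ]Traceback (most recent call last):
  File "<stdin>", line 4, in <module>
ValueError: max() iterable argument is empty
```

Run:
```python
from m import *
from scipy.spatial.transform import Rotation as Ro
w=load('wD');s=readout.sense();R=Ro.from_euler('xyz',s['tcp_rot'],degrees=True)
print(cv2.cvtColor(w['frame'],cv2.COLOR_RGB2HSV)[195,255:310:5].tolist())
bs=blobs(w,(0,60,20),(14,255,150),(240,120,320,240),40)
for b in bs:
    print(b[0],b[1]); print('knob in tool',R.inv().apply(onplane(w,b[0],s['eef_pos'][2]+.035)-s['eef_pos']))
print('cam in tool',R.inv().apply(ray(w,(280,210))[0]-s['eef_pos']))
for n in('wA','wS','wB'):print(n,ray(load(n),(280,210))[0])
```

```text
[[18, 136, 189], [16, 148, 126], [16, 226, 88], [13, 186, 104], [13, 172, 105], [14, 197, 97], [13, 166, 106], [15, 184, 97], [15, 173, 100], [14, 176, 87], [18, 140, 182]]
[281.83991065 196.17125838] [ 260  169   45   54 1343]
knob in tool [ 0.05115484  0.00025915 -0.03499717]
cam in tool [ 8.12723054e-02 -8.78922366e-05 -1.47147808e-01]
wA [0.52760109 0.21405352 0.3849107 ]
wS [ 0.55021789 -0.12410343  0.38405329]
wB [0.59973058 0.20920944 0.30050807]
```

```bash
python3 -m handwheel '[[-0.002,0,0.015,0,0,0],[-0.002,0,0.03,0,0,0],[-0.002,0,0.041,0,0,0],[-0.002,0,0.041,0,0,0],[-0.002,0,0.041,0,0,0]]'
python3 -m handwheel '[[0,0,0.002,0,0,0],[0,0,0.004,0,0,0],[0,0,0.004,0,0,0]]'
python3 go.py .5465 -.1445 .10 48
```

```text
time_s: 7.75
eef_pos: [0.5464, -0.1449, 0.1197]
tcp_rot: [180.0, -0.0, 48.0]
force: [0.4, 0.2, -2.8]
width: 0.024
grip_force: 29.9
time_s: 8.12
eef_pos: [0.546, -0.1447, 0.1156]
tcp_rot: [-180.0, 0.0, 48.0]
force: [0.1, -0.7, -3.3]
width: 0.0233
grip_force: 29.9
tool d [0.0005 0.0002 0.0156] rv [-0.  0.  0.] [ 0.546  -0.1447  0.1156] [-180.    0.   48.] [ 0.1 -0.7 -3.3]
```

```bash
python3 -m handwheel '[[0,0,0.002,0,0,0],[0,0,0.003,0,0,0],[0,0,0.003,0,0,0]]'
python3 -m handwheel '[[0,0,0.002,0,0,0],[0,0,0.003,0,0,0],[0,0,0.003,0,0,0]]'
python3 go.py .5465 -.1445 .10 48
```

```text
time_s: 8.5
eef_pos: [0.5462, -0.1446, 0.1126]
tcp_rot: [-180.0, -0.0, 48.0]
force: [1.0, 1.2, -2.5]
width: 0.0237
grip_force: 29.9
time_s: 8.88
eef_pos: [0.5462, -0.1446, 0.1095]
tcp_rot: [-180.0, -0.0, 48.0]
force: [1.2, 0.8, -2.6]
width: 0.0235
grip_force: 29.9
tool d [0.0002 0.0001 0.0095] rv [-0. -0.  0.] [ 0.5462 -0.1446  0.1095] [-180.   -0.   48.] [ 1.2  0.8 -2.6]
```

It is sliding in freely, with the underside already about 6 mm below the shaft top.

```bash
python3 -m handwheel '[[0,0,0.002,0,0,0],[0,0,0.004,0,0,0],[0,0,0.004,0,0,0]]'
python3 -m handwheel '[[0,0,0.001,0,0,0],[0,0,0.002,0,0,0],[0,0,0.003,0,0,0],[0,0,0.003,0,0,0]]'
python3 -m handwheel '[[0,0,0.001,0,0,0],[0,0,0.0015,0,0,0],[0,0,0.0015,0,0,0]]'
```

```text
time_s: 9.25
eef_pos: [0.5462, -0.1446, 0.1054]
tcp_rot: [-180.0, -0.0, 48.0]
force: [1.4, 2.0, -2.0]
width: 0.0235
grip_force: 29.9
time_s: 9.75
eef_pos: [0.5463, -0.1447, 0.1026]
tcp_rot: [180.0, -0.0, 48.0]
force: [1.9, 0.7, -2.8]
width: 0.0236
grip_force: 29.9
time_s: 10.12
eef_pos: [0.5463, -0.1447, 0.1011]
tcp_rot: [180.0, -0.0, 48.0]
force: [1.6, 0.9, -1.9]
width: 0.0238
grip_force: 29.9
```

```bash
python3 -m handwheel '[[0,0,0.001,0,0,0],[0,0,0.001,0,0,0],[0,0,0.001,0,0,0]]'
python3 -m handwheel '[[0,0,0.001,0,0,0],[0,0,0.001,0,0,0],[0,0,0.001,0,0,0]]'
```

```text
time_s: 10.5
eef_pos: [0.5463, -0.1447, 0.1001]
tcp_rot: [180.0, -0.0, 48.0]
force: [2.6, 2.1, -3.0]
width: 0.0236
grip_force: 29.9
time_s: 10.88
eef_pos: [0.5463, -0.1447, 0.0999]
tcp_rot: [180.0, -0.0, 48.0]
force: [-0.2, 2.1, 5.7]
width: 0.0242
grip_force: 29.9
```

Home: the force rose to about 8 N at z = 0.0999, as expected for a 69 mm seat. I release, rise, and move to the knob.

```bash
python3 -m handwheel '[[0,0,-0.001,0,0,0],[0,0,-0.001,0,0,0],[0,0,-0.001,0,0,0],[0,0,-0.001,0,0,0]]' 0.05
python3 -m handwheel '[[0,0,-0.02,0,0,0],[0,0,-0.045,0,0,0],[0,0,-0.07,0,0,0],[0.025,0,-0.08,0,0,0],[0.051,0,-0.08,0,0,0]]'
python3 -m handwheel '[[0,0,0,0,0,0],[0,0,0,0,0,0],[0,0,0,0,0,0]]'
python3 - <<'E'
from m import *
w=grab('wrist','wE');s=readout.sense();x,y=map(int,proj(w,s['eef_pos']-[0,0,.04]));print(x,y)
f=w['frame'];f=cv2.resize(f[120:330,140:420],(800,600));cv2.imwrite('pics/crop3.png',f[:,:,::-1])
E
python3 go.py .580 -.1075 .135 48
```

```text
time_s: 11.38
eef_pos: [0.5458, -0.145, 0.0999]
tcp_rot: [-180.0, 0.0, 48.0]
force: [0.0, -0.8, -0.5]
width: 0.0497
grip_force: 0.0
time_s: 12.0
eef_pos: [0.581, -0.1071, 0.1814]
tcp_rot: [179.9, -0.1, 47.9]
force: [0.1, 0.6, -0.5]
width: 0.0496
grip_force: 0.0
time_s: 12.38
eef_pos: [0.5792, -0.1085, 0.1799]
tcp_rot: [-180.0, 0.1, 47.9]
force: [0.6, -0.2, 0.5]
width: 0.0502
grip_force: 0.0
280 240
tool d [ 0.001 -0.     0.045] rv [-0.   0.1 -0.1] [ 0.5794 -0.1082  0.18  ] [-1.80e+02  1.00e-01  4.79e+01] [-0.4 -0.3 -0.4]
```

View pics/crop3.png

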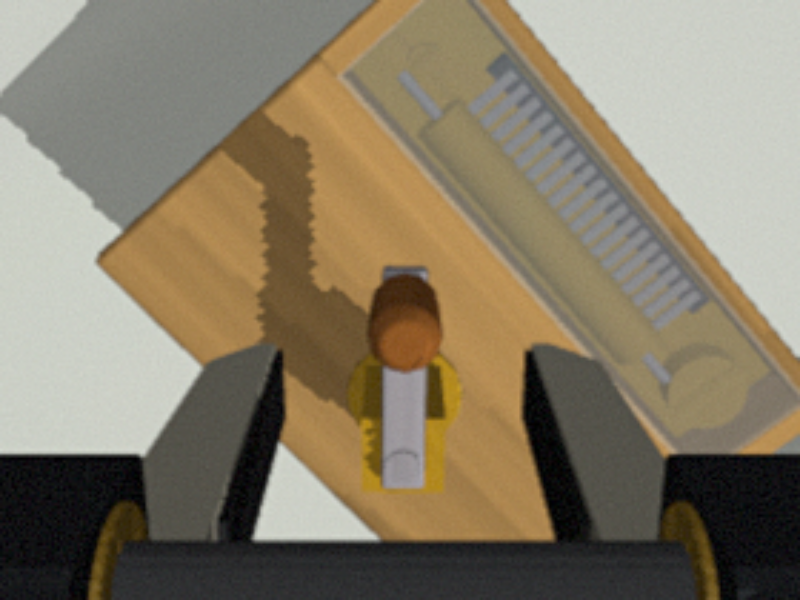

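The crop shows the crank seated on the disc, upright, with the knob (404,335) centred between the fingers. I grip the knob and start a slow clockwise circle with fixed tool orientation.

```bash
python3 -m handwheel '[[0.001,0,0.015,0,0,0],[0.001,0,0.03,0,0,0],[0.001,0,0.045,0,0,0],[0.001,0,0.045,0,0,0]]'
python3 -m handwheel '[[0,0,0,0,0,0],[0,0,0,0,0,0],[0,0,0,0,0,0],[0,0,0,0,0,0]]' 0.01 12
python3 go.py .5798 -.1075 .135 48
python3 -m handwheel '[[-0.0002,0.003,0,0,0,0],[-0.0006,0.0078,0,0,0,0],[-0.0006,0.0078,0,0,0,0]]'
python3 -c "from plant import readout as r;s=r.sense();print(s['joints'].round(1),s['force'].round(1),s['ft_torque'].round(2))"
```

```text
time_s: 12.92
eef_pos: [0.5796, -0.1059, 0.1331]
tcp_rot: [-179.8, 0.1, 48.0]
force: [0.5, 0.5, -0.5]
width: 0.0503
grip_force: 0.0
time_s: 13.42
eef_pos: [0.5811, -0.1061, 0.1355]
tcp_rot: [180.0, -0.0, 48.0]
force: [0.4, -0.1, 0.8]
width: 0.0178
grip_force: 12.0
tool d [-0.0019 -0.0001  0.0005] rv [ 0. -0.  0.] [ 0.5811 -0.1061  0.1355] [180.  -0.  48.] [ 0.4 -0.1  0.8]
time_s: 13.8
eef_pos: [0.5874, -0.1121, 0.1355]
tcp_rot: [179.9, -0.1, 48.0]
force: [1.1, 1.6, 2.0]
width: 0.0176
grip_force: 12.0
[  4.8  37.1   6.4  97.5  -5.4  45.6 -28.3] [1.1 1.6 2. ] [ 0.13 -0.13  0.01]
```

```bash
python3 -m handwheel '[[-0.0018,0.0076,0,0,0,0],[-0.0048,0.0149,0,0,0,0],[-0.0089,0.0216,0,0,0,0],[-0.0140,0.0275,0,0,0,0]]' | egrep 'eef|force:'
python3 -m handwheel '[[-0.0060,0.0051,0,0,0,0],[-0.0127,0.0092,0,0,0,0],[-0.0199,0.0122,0,0,0,0],[-0.0275,0.0140,0,0,0,0],[-0.0354,0.0146,0,0,0,0]]' | egrep 'eef|force:'
python3 - <<'E'
from m import *
w=grab('wrist','wF');f=grab('scene','sF')['frame']
a=w['frame'][120:330,140:420];b=f[130:265,160:340]
cv2.imwrite('pics/crop4.png',np.hstack([cv2.resize(a,(400,300)),cv2.resize(b,(400,300),interpolation=cv2.INTER_CUBIC)])[:,:,::-1])
E
```

```text
eef_pos: [0.5982, -0.1409, 0.1354]
force: [1.3, 2.6, 3.4]
grip_force: 12.0
eef_pos: [0.5847, -0.1777, 0.1353]
force: [4.0, 2.2, 2.7]
grip_force: 12.0
```

View pics/crop4.png

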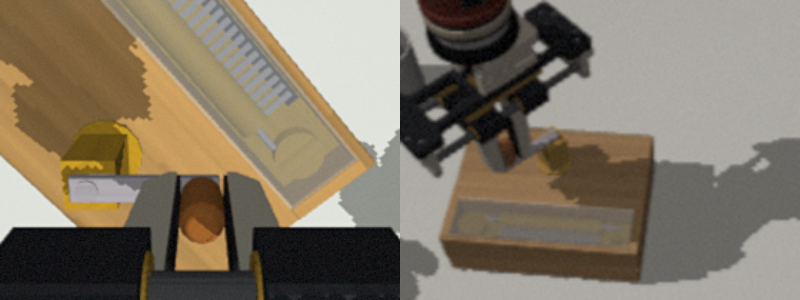

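The picture shows the arm turned 90° clockwise, knob still between the pads, socket still seated on the disc. The force is about 4.5 N, as expected. I continue round to 360°.

```bash
f(){ egrep 'eef|^force'; }
python3 -m handwheel '[[-0.0078,-0.0006,0,0,0,0],[-0.0155,-0.0024,0,0,0,0],[-0.0227,-0.0055,0,0,0,0],[-0.0294,-0.0095,0,0,0,0],[-0.0354,-0.0146,0,0,0,0]]' | f
python3 -m handwheel '[[-0.0051,-0.0060,0,0,0,0],[-0.0092,-0.0127,0,0,0,0],[-0.0122,-0.0199,0,0,0,0],[-0.0140,-0.0275,0,0,0,0],[-0.0146,-0.0354,0,0,0,0]]' | f
python3 -m handwheel '[[0.0006,-0.0078,0,0,0,0],[0.0024,-0.0155,0,0,0,0],[0.0055,-0.0227,0,0,0,0],[0.0095,-0.0294,0,0,0,0],[0.0146,-0.0354,0,0,0,0]]' | f
python3 -m handwheel '[[0.0060,-0.0051,0,0,0,0],[0.0127,-0.0092,0,0,0,0],[0.0199,-0.0122,0,0,0,0],[0.0275,-0.0140,0,0,0,0],[0.0354,-0.0146,0,0,0,0]]' | f
python3 -m handwheel '[[0.0078,0.0006,0,0,0,0],[0.0155,0.0024,0,0,0,0],[0.0227,0.0055,0,0,0,0],[0.0294,0.0095,0,0,0,0],[0.0354,0.0146,0,0,0,0]]' | f
python3 -m handwheel '[[0.0051,0.0060,0,0,0,0],[0.0092,0.0127,0,0,0,0],[0.0122,0.0199,0,0,0,0],[0.0140,0.0275,0,0,0,0],[0.0146,0.0354,0,0,0,0]]' | f
python3 go.py .5811 -.1061 .135 48
```

```text
eef_pos: [0.5494, -0.1937, 0.1351]
force: [2.9, 0.5, 1.8]
eef_pos: [0.5135, -0.1803, 0.1351]
force: [4.6, -0.7, -1.0]
eef_pos: [0.4975, -0.1468, 0.1352]
force: [5.2, -2.8, -2.7]
eef_pos: [0.5076, -0.1125, 0.135]
force: [-0.1, -5.2, 1.9]
eef_pos: [0.5437, -0.0918, 0.1345]
force: [-3.3, -2.0, 2.7]
eef_pos: [0.582, -0.105, 0.1351]
force: [-2.6, 3.0, -0.3]
tool d [-0.0014  0.0001  0.0001] rv [-0.  -0.1  0.1] [ 0.582  -0.105   0.1351] [-1.80e+02 -1.00e-01  4.81e+01] [-2.6  3.  -0.3]
```

```bash
f(){ egrep 'eef|^force'; }
python3 -m handwheel '[[-0.0006,0.0078,0,0,0,0],[-0.0024,0.0155,0,0,0,0],[-0.0055,0.0227,0,0,0,0],[-0.0095,0.0294,0,0,0,0],[-0.0146,0.0354,0,0,0,0]]' | f
python3 -m handwheel '[[-0.0060,0.0051,0,0,0,0],[-0.0127,0.0092,0,0,0,0],[-0.0199,0.0122,0,0,0,0],[-0.0275,0.0140,0,0,0,0],[-0.0354,0.0146,0,0,0,0]]' | f
python3 -m handwheel '[[-0.0078,-0.0006,0,0,0,0],[-0.0155,-0.0024,0,0,0,0],[-0.0227,-0.0055,0,0,0,0],[-0.0294,-0.0095,0,0,0,0],[-0.0354,-0.0146,0,0,0,0]]' | f
python3 -m handwheel '[[-0.0051,-0.0060,0,0,0,0],[-0.0092,-0.0127,0,0,0,0],[-0.0122,-0.0199,0,0,0,0],[-0.0140,-0.0275,0,0,0,0],[-0.0146,-0.0354,0,0,0,0]]' | f
python3 -m handwheel '[[0.0006,-0.0078,0,0,0,0],[0.0024,-0.0155,0,0,0,0],[0.0055,-0.0227,0,0,0,0],[0.0095,-0.0294,0,0,0,0],[0.0146,-0.0354,0,0,0,0]]' | f
python3 -m handwheel '[[0.0060,-0.0051,0,0,0,0],[0.0127,-0.0092,0,0,0,0],[0.0199,-0.0122,0,0,0,0],[0.0275,-0.0140,0,0,0,0],[0.0354,-0.0146,0,0,0,0]]' | f
python3 -m handwheel '[[0.0078,0.0006,0,0,0,0],[0.0155,0.0024,0,0,0,0],[0.0227,0.0055,0,0,0,0],[0.0294,0.0095,0,0,0,0],[0.0354,0.0146,0,0,0,0]]'
python3 -c "from plant import readout as r;s=r.sense();print(s['joints'].round(1))"
```

```text
eef_pos: [0.5983, -0.1411, 0.1355]
force: [0.8, 3.7, 0.7]
eef_pos: [0.5849, -0.1774, 0.1354]
force: [2.5, 3.0, -1.2]
eef_pos: [0.5497, -0.1938, 0.1351]
force: [5.0, 1.8, -1.4]
eef_pos: [0.5138, -0.1807, 0.1352]
force: [5.8, -0.8, -5.1]
eef_pos: [0.4978, -0.1483, 0.1355]
force: [5.0, -3.8, -4.8]
eef_pos: [0.5069, -0.1139, 0.1353]
force: [-1.2, -6.2, 1.4]
time_s: 23.15
eef_pos: [0.5425, -0.0921, 0.1346]
tcp_rot: [-179.7, 0.2, 48.0]
force: [-5.5, -1.1, 3.7]
width: 0.0177
grip_force: 12.0
[  3.3  33.9   6.4 105.   -5.4  41.8 -29.4]
```

675° done (23 s). The stop cannot have come yet, since the earliest is at 690°. For the last stretch I re-grip so that the push is along the pads (tool x) with a light grip. The fingers then slip before the shaft can be forced.

```bash
python3 -m handwheel '[[0,0,0,0,0,0],[0,0,0,0,0,0],[0,0,-0.02,0,0,0],[0,0,-0.04,0,0,0],[0,0,-0.04,0,0,0]]' 0.05 | egrep 'eef|width'
python3 -m handwheel '[[0,0,0,0,0,-9],[0,0,0,0,0,-18],[0,0,0,0,0,-27],[0,0,0,0,0,-36],[0,0,0,0,0,-45]]' >/dev/null
python3 -m handwheel '[[0,0,0,0,0,-9],[0,0,0,0,0,-18],[0,0,0,0,0,-27],[0,0,0,0,0,-36],[0,0,0,0,0,-45]]' >/dev/null
python3 -m handwheel '[[0,0,0,0,0,-9],[0,0,0,0,0,-18],[0,0,0,0,0,-27],[0,0,0,0,0,-36],[0,0,0,0,0,-45]]' >/dev/null
python3 -m handwheel '[[0,0,0,0,0,0],[0,0,0,0,0,0],[0,0,0,0,0,0]]'
python3 - <<'E'
from m import *
w=grab('wrist','wG')
for b in blobs(w,(0,110,30),(15,255,255),(200,120,360,290),60): print(b[0].round(1),b[1])
bs=[b for b in blobs(w,(0,110,30),(15,255,255),(200,120,360,290),60)]
b=max(bs,key=lambda b:b[1][4]);print('knob',onplane(w,b[0],.132),proj(w,[.542,-.0945,.132]))
s=readout.sense();print(s['joints'].round(1))
E
python3 go.py .542 -.0945 .135 183
```

```text
eef_pos: [0.5463, -0.0931, 0.1765]
width: 0.05
time_s: 26.02
eef_pos: [0.5447, -0.0931, 0.175]
tcp_rot: [180.0, -0.0, -177.1]
force: [-0.0, -0.7, 0.6]
width: 0.0498
grip_force: 0.0
[276.3 221.1] [263 203  27  35 645]
knob [ 0.53309281 -0.09612933  0.132     ] [278.10518804 233.69080873]
[ 27.5  33.7 -31.3 101.8  21.9  50.6  79.4]
tool d [ 0.0028 -0.0013  0.0401] rv [-0. -0. -0.] [ 0.5447 -0.0931  0.1751] [-180.   -0. -177.] [0.3 0.3 0.8]
```

Run:
```python
from m import *
w=load('wG');s=grab('scene','sG');d=grab('side','dG')
L=[]
for n,f in(('scene',s),('side',d)):
    x,y=map(int,proj(f,[.536,-.096,.126]))
    bs=blobs(f,(0,110,25),(13,255,255),(x-22,y-22,x+22,y+22),8)
    print(n,x,y,[(b[0].round(1),b[1].tolist()) for b in bs])
    for b in bs: print(onplane(f,b[0],.126).round(4))
h=cv2.cvtColor(w['frame'],cv2.COLOR_RGB2HSV)
# arm: low-saturation strip between knob & socket
m=((h[...,1]<40)&(h[...,2]>60)).astype(np.uint8);m[:190]=0;m[300:]=0;m[:,:235]=0;m[:,325:]=0
n,l,st,c=cv2.connectedComponentsWithStats(m)
for i in range(1,n):
    if st[i,4]>40: print(st[i],c[i].round(1),onplane(w,c[i],.110).round(4))
print('shaft axis px at arm top',proj(w,[.5463,-.1447,.110]))
b=blobs(w,(16,150,60),(30,255,255),(200,120,360,300),60);print([(q[0].round(),q[1].tolist()) for q in b])
```

```text
scene 248 184 [(array([248.5, 183.6]), [246, 178, 6, 12, 61])]
[ 0.5347 -0.096   0.126 ]
side 270 212 [(array([270.1, 212.9]), [267, 207, 7, 13, 83])]
[ 0.5344 -0.0981  0.126 ]
[235 206  34  22 485] [249.6 216.7] [ 0.5386 -0.1159  0.11  ]
[ 235  269   81   31 1123] [266.8 290.1] [ 0.5996 -0.1009  0.11  ]
[285 270  18   5  73] [293.6 271.6] [ 0.5821 -0.0806  0.11  ]
shaft axis px at arm top [210.60964474 224.67573654]
[(array([220., 202.]), [200, 187, 44, 31, 962]), (array([215., 234.]), [200, 227, 34, 14, 200])]
```

All three cameras put the knob at (0.534, −0.0965), r = 49.7 mm and bearing 104°, so 664° has really been turned. Now I re-centre the tool with x along the tangent (yaw 194°).

```bash
python3 go.py .534 -.0965 .175 194
```

```text
tool d [ 0.0109 -0.0029  0.0002] rv [ -0.   0. -11.] [ 0.5448 -0.0931  0.1752] [-180.    0. -177.] [-0.4  0.4  0.1]
```

```bash
python3 -m handwheel '[[0.006,-0.001,0,0,0,-6],[0.011,-0.003,0,0,0,-11],[0.011,-0.003,0,0,0,-11],[0.011,-0.003,0,0,0,-11],[0.011,-0.003,0,0,0,-11]]' >/dev/null
python3 go.py .534 -.0965 .135 194
```

```text
tool d [0.0002 0.0001 0.0402] rv [ 0.  0. -0.] [ 0.5342 -0.0966  0.1752] [ 180.    0. -166.] [-0.3 -0.1 -0.1]
```

```bash
cat > t.py <<'E'
from h import *
s=readout.sense();p=s['eef_pos'][:2]-[.5463,-.1447];r=np.hypot(*p);u=p/r;t=np.array([u[1],-u[0]]);f=s['force'][:2]
print('t %.1f r %.4f ang %.1f yaw %.1f  push_t %.1f out %.1f z %.4f w %.4f Fz %.1f'%(s['time_s'],r,np.degrees(np.arctan2(u[1],u[0])),s['tcp_rot'][2],-f@t,-f@u,s['eef_pos'][2],s['width'],s['force'][2]))
E
python3 -m handwheel '[[0,0,0.015,0,0,0],[0,0,0.03,0,0,0],[0,0,0.04,0,0,0],[0,0,0.04,0,0,0]]'>/dev/null
python3 -m handwheel '[[0,0,0,0,0,0],[0,0,0,0,0,0],[0,0,0,0,0,0],[0,0,0,0,0,0]]' 0.01 7 >/dev/null; python3 t.py
python3 -m handwheel '[[-0.0026,-0.0001,0,0,0,3],[-0.0052,-0.0003,0,0,0,6],[-0.0078,-0.0006,0,0,0,9],[-0.0104,-0.0011,0,0,0,12]]'>/dev/null;python3 t.py
python3 -m handwheel '[[-0.0026,-0.0001,0,0,0,3],[-0.0052,-0.0003,0,0,0,6],[-0.0078,-0.0006,0,0,0,9],[-0.0104,-0.0011,0,0,0,12]]'>/dev/null;python3 t.py
```

```text
t 27.8 r 0.0494 ang 104.4 yaw -166.0  push_t -0.7 out 0.2 z 0.1354 w 0.0180 Fz 0.6
t 28.3 r 0.0497 ang 95.6 yaw -178.1  push_t 4.6 out -0.5 z 0.1350 w 0.0177 Fz 4.6
t 28.8 r 0.0497 ang 83.7 yaw 169.9  push_t 4.9 out -1.7 z 0.1350 w 0.0178 Fz 4.0
```

```bash
cat > k.py <<'E'
from m import *
s=grab('scene');d=grab('side');p=readout.sense()['eef_pos']
L=[]
for f in(s,d):
    x,y=map(int,proj(f,[p[0],p[1],.126]));bs=blobs(f,(0,110,25),(13,255,255),(max(x-20,0),max(y-20,0),x+20,y+20),6)
    if bs:b=max(bs,key=lambda b:b[1][4]);q=onplane(f,b[0],.126)[:2]-[.5463,-.1447];print('knob ang %.1f r %.4f n %d'%(np.degrees(np.arctan2(q[1],q[0])),np.hypot(*q),b[1][4]))
    else:print('none')
E
python3 k.py
python3 -m handwheel '[[-0.0052,-0.0003,0,0,0,6],[-0.0104,-0.0011,0,0,0,12],[-0.0155,-0.0024,0,0,0,18],[-0.0203,-0.0043,0,0,0,24],[-0.025,-0.0067,0,0,0,30]]'>/dev/null;python3 t.py;python3 k.py
```

```text
knob ang 84.3 r 0.0483 n 59
none
t 29.5 r 0.0497 ang 52.6 yaw 139.9  push_t 4.6 out -0.2 z 0.1349 w 0.0177 Fz 3.5
knob ang 50.7 r 0.0432 n 21
knob ang 46.7 r 0.0600 n 12
```

No slip, push 4.6 N, arm compliant at about 1.8 N/mm. I continue in 9° bites with a guard on the push after each.

```bash
echo 'import sys; sys.exit(1 if -f@t>7.5 else 0)' >> t.py
H="python3 -m handwheel"; { 
python3 -m handwheel '[[-0.0026,-0.0001,0,0,0,3],[-0.0052,-0.0003,0,0,0,6],[-0.0078,-0.0006,0,0,0,9]]' - 6 >/dev/null; python3 t.py; } && {
python3 -m handwheel '[[-0.0026,-0.0001,0,0,0,3],[-0.0052,-0.0003,0,0,0,6],[-0.0078,-0.0006,0,0,0,9]]' >/dev/null; python3 t.py; } && {
python3 -m handwheel '[[-0.0026,-0.0001,0,0,0,3],[-0.0052,-0.0003,0,0,0,6],[-0.0078,-0.0006,0,0,0,9]]' >/dev/null; python3 t.py; } && {
python3 -m handwheel '[[-0.0026,-0.0001,0,0,0,3],[-0.0052,-0.0003,0,0,0,6],[-0.0078,-0.0006,0,0,0,9]]' >/dev/null; python3 t.py; } && {
python3 -m handwheel '[[-0.0026,-0.0001,0,0,0,3],[-0.0052,-0.0003,0,0,0,6],[-0.0078,-0.0006,0,0,0,9]]' >/dev/null; python3 t.py; } && {
python3 -m handwheel '[[-0.0026,-0.0001,0,0,0,3],[-0.0052,-0.0003,0,0,0,6],[-0.0078,-0.0006,0,0,0,9]]' >/dev/null; python3 t.py; }
```

```text
t 30.0 r 0.0498 ang 43.1 yaw 131.1  push_t 5.7 out 0.5 z 0.1349 w 0.0180 Fz 1.9
t 30.4 r 0.0498 ang 34.3 yaw 122.1  push_t 5.0 out 0.3 z 0.1349 w 0.0180 Fz 2.7
t 30.8 r 0.0499 ang 25.5 yaw 113.2  push_t 5.0 out 2.1 z 0.1349 w 0.0179 Fz 2.1
t 31.1 r 0.0500 ang 16.8 yaw 104.2  push_t 5.1 out 1.1 z 0.1349 w 0.0178 Fz 2.5
t 31.5 r 0.0500 ang 8.1 yaw 95.2  push_t 5.7 out 0.5 z 0.1350 w 0.0179 Fz 1.4
t 31.9 r 0.0501 ang -0.6 yaw 86.2  push_t 5.8 out 1.4 z 0.1350 w 0.0177 Fz 1.8
```

```bash
python3 k.py; { 
python3 -m handwheel '[[-0.0026,-0.0001,0,0,0,3],[-0.0052,-0.0003,0,0,0,6],[-0.0078,-0.0006,0,0,0,9]]' >/dev/null; python3 t.py; } && {
python3 -m handwheel '[[-0.0026,-0.0001,0,0,0,3],[-0.0052,-0.0003,0,0,0,6],[-0.0078,-0.0006,0,0,0,9]]' >/dev/null; python3 t.py; } && {
python3 -m handwheel '[[-0.0026,-0.0001,0,0,0,3],[-0.0052,-0.0003,0,0,0,6],[-0.0078,-0.0006,0,0,0,9]]' >/dev/null; python3 t.py; } && {
python3 -m handwheel '[[-0.0026,-0.0001,0,0,0,3],[-0.0052,-0.0003,0,0,0,6],[-0.0078,-0.0006,0,0,0,9]]' >/dev/null; python3 t.py; } && {
python3 -m handwheel '[[-0.0026,-0.0001,0,0,0,3],[-0.0052,-0.0003,0,0,0,6],[-0.0078,-0.0006,0,0,0,9]]' >/dev/null; python3 t.py; } && {
python3 -m handwheel '[[-0.0026,-0.0001,0,0,0,3],[-0.0052,-0.0003,0,0,0,6],[-0.0078,-0.0006,0,0,0,9]]' >/dev/null; python3 t.py; } && {
python3 -m handwheel '[[-0.0026,-0.0001,0,0,0,3],[-0.0052,-0.0003,0,0,0,6],[-0.0078,-0.0006,0,0,0,9]]' >/dev/null; python3 t.py; }; python3 k.py
```

```text
none
knob ang 0.0 r 0.0534 n 98
t 32.4 r 0.0501 ang -9.8 yaw 77.2  push_t 4.9 out 1.2 z 0.1351 w 0.0181 Fz 0.9
t 32.7 r 0.0502 ang -18.6 yaw 68.2  push_t 6.2 out 2.1 z 0.1351 w 0.0179 Fz 0.3
t 33.1 r 0.0502 ang -27.3 yaw 59.2  push_t 4.9 out 0.9 z 0.1352 w 0.0180 Fz 0.1
t 33.5 r 0.0502 ang -36.1 yaw 50.2  push_t 4.7 out 1.4 z 0.1353 w 0.0180 Fz 0.2
t 33.9 r 0.0502 ang -44.8 yaw 41.2  push_t 5.3 out 1.9 z 0.1354 w 0.0180 Fz -0.1
t 34.2 r 0.0502 ang -53.6 yaw 32.2  push_t 4.9 out 1.2 z 0.1355 w 0.0174 Fz -0.4
t 34.6 r 0.0502 ang -62.5 yaw 23.2  push_t 5.0 out 0.5 z 0.1355 w 0.0177 Fz -1.1
knob ang -60.6 r 0.0495 n 78
knob ang -59.4 r 0.0447 n 40
```

```bash
{ 
python3 -m handwheel '[[-0.0026,-0.0001,0,0,0,3],[-0.0052,-0.0003,0,0,0,6],[-0.0078,-0.0006,0,0,0,9]]' >/dev/null; python3 t.py; } && {
python3 -m handwheel '[[-0.0026,-0.0001,0,0,0,3],[-0.0052,-0.0003,0,0,0,6],[-0.0078,-0.0006,0,0,0,9]]' >/dev/null; python3 t.py; } && {
python3 -m handwheel '[[-0.0026,-0.0001,0,0,0,3],[-0.0052,-0.0003,0,0,0,6],[-0.0078,-0.0006,0,0,0,9]]' >/dev/null; python3 t.py; } && {
python3 -m handwheel '[[-0.0026,-0.0001,0,0,0,3],[-0.0052,-0.0003,0,0,0,6],[-0.0078,-0.0006,0,0,0,9]]' >/dev/null; python3 t.py; } && {
python3 -m handwheel '[[-0.0026,-0.0001,0,0,0,3],[-0.0052,-0.0003,0,0,0,6],[-0.0078,-0.0006,0,0,0,9]]' >/dev/null; python3 t.py; } && {
python3 -m handwheel '[[-0.0026,-0.0001,0,0,0,3],[-0.0052,-0.0003,0,0,0,6],[-0.0078,-0.0006,0,0,0,9]]' >/dev/null; python3 t.py; } && {
python3 -m handwheel '[[-0.0026,-0.0001,0,0,0,3],[-0.0052,-0.0003,0,0,0,6],[-0.0078,-0.0006,0,0,0,9]]' >/dev/null; python3 t.py; }; python3 k.py; python3 -c "from plant import readout as r;s=r.sense();print(s['joints'].round(1))"
```

```text
t 35.1 r 0.0502 ang -71.6 yaw 14.2  push_t 5.1 out 1.2 z 0.1356 w 0.0180 Fz -0.9
t 35.5 r 0.0502 ang -80.4 yaw 5.2  push_t 4.8 out 2.0 z 0.1357 w 0.0180 Fz -2.3
t 35.8 r 0.0502 ang -89.2 yaw -3.8  push_t 4.4 out 1.5 z 0.1357 w 0.0180 Fz -2.3
t 36.2 r 0.0501 ang -98.0 yaw -12.8  push_t 5.0 out 1.1 z 0.1358 w 0.0176 Fz -2.8
t 36.6 r 0.0501 ang -106.8 yaw -21.8  push_t 4.8 out 1.3 z 0.1358 w 0.0175 Fz -2.0
t 37.0 r 0.0500 ang -115.5 yaw -30.8  push_t 6.2 out 1.5 z 0.1359 w 0.0174 Fz -3.2
t 37.3 r 0.0500 ang -124.3 yaw -39.9  push_t 5.3 out 1.1 z 0.1359 w 0.0178 Fz -3.7
knob ang -120.7 r 0.0562 n 29
knob ang -115.7 r 0.0465 n 45
[ -4.   37.1  33.9 106.2 -28.3  44.7 -84.9]
```

```bash
{ 
python3 -m handwheel '[[-0.0026,-0.0001,0,0,0,3],[-0.0052,-0.0003,0,0,0,6],[-0.0078,-0.0006,0,0,0,9]]' >/dev/null; python3 t.py; } && {
python3 -m handwheel '[[-0.0026,-0.0001,0,0,0,3],[-0.0052,-0.0003,0,0,0,6],[-0.0078,-0.0006,0,0,0,9]]' >/dev/null; python3 t.py; } && { python3 k.py;
python3 -m handwheel '[[-0.0026,-0.0001,0,0,0,3],[-0.0052,-0.0003,0,0,0,6],[-0.0078,-0.0006,0,0,0,9]]' >/dev/null; python3 t.py; } && {
python3 -m handwheel '[[-0.0026,-0.0001,0,0,0,3],[-0.0052,-0.0003,0,0,0,6],[-0.0078,-0.0006,0,0,0,9]]' >/dev/null; python3 t.py; }; python3 k.py
```

```text
t 37.8 r 0.0499 ang -133.1 yaw -48.9  push_t 4.6 out 1.4 z 0.1360 w 0.0178 Fz -4.0
t 38.2 r 0.0498 ang -141.9 yaw -57.9  push_t 4.8 out 0.9 z 0.1360 w 0.0177 Fz -3.5
none
knob ang -137.8 r 0.0450 n 84
t 38.6 r 0.0497 ang -150.7 yaw -66.9  push_t 4.5 out 1.4 z 0.1360 w 0.0177 Fz -3.2
t 39.0 r 0.0496 ang -159.6 yaw -76.0  push_t 6.1 out 0.7 z 0.1359 w 0.0177 Fz -3.4
none
knob ang -157.7 r 0.0465 n 107
```

```bash
{ 
python3 -m handwheel '[[-0.0026,-0.0001,0,0,0,3],[-0.0052,-0.0003,0,0,0,6],[-0.0078,-0.0006,0,0,0,9]]' >/dev/null; python3 t.py; } && {
python3 -m handwheel '[[-0.0026,-0.0001,0,0,0,3],[-0.0052,-0.0003,0,0,0,6],[-0.0078,-0.0006,0,0,0,9]]' >/dev/null; python3 t.py; } && {
python3 -m handwheel '[[-0.0026,-0.0001,0,0,0,3],[-0.0052,-0.0003,0,0,0,6]]' >/dev/null; python3 t.py; } ; python3 k.py;python3 -c "from plant import readout as r;s=r.sense();print(s['joints'].round(1))"
```

```text
t 39.5 r 0.0495 ang -168.5 yaw -85.0  push_t 5.3 out -0.1 z 0.1360 w 0.0179 Fz -1.8
t 39.9 r 0.0494 ang -177.5 yaw -94.0  push_t 5.7 out -0.2 z 0.1359 w 0.0180 Fz -2.1
t 40.1 r 0.0494 ang 176.5 yaw -100.0  push_t 5.6 out -0.8 z 0.1358 w 0.0183 Fz -0.6
knob ang 173.1 r 0.0606 n 7
knob ang 177.9 r 0.0486 n 118
[ -18.6   40.5   51.7  111.4  -42.    48.8 -134.2]
```

```bash
{ 
python3 -m handwheel '[[-0.0026,-0.0001,0,0,0,3],[-0.0052,-0.0003,0,0,0,6]]' >/dev/null; python3 t.py; } && {
python3 -m handwheel '[[-0.0026,-0.0001,0,0,0,3],[-0.0052,-0.0003,0,0,0,6]]' >/dev/null; python3 t.py; } && {
python3 -m handwheel '[[-0.0026,-0.0001,0,0,0,3],[-0.0052,-0.0003,0,0,0,6]]' >/dev/null; python3 t.py; } ; python3 k.py;python3 -c "from plant import readout as r;s=r.sense();print(s['joints'].round(1))"
```

```text
t 40.5 r 0.0493 ang 170.5 yaw -106.0  push_t 5.9 out -2.4 z 0.1358 w 0.0179 Fz 0.3
t 40.7 r 0.0491 ang 164.9 yaw -112.1  push_t 6.9 out -1.0 z 0.1359 w 0.0176 Fz 1.7
t 41.0 r 0.0485 ang 159.5 yaw -118.1  push_t 7.2 out -0.4 z 0.1360 w 0.0182 Fz 1.6
knob ang 164.2 r 0.0610 n 15
knob ang 163.3 r 0.0491 n 117
[ -22.6   42.9   56.8  111.4  -45.7   51.6 -150.1]
```

The push is climbing (5.9, 6.9, 7.2 N) while the knob lags at about 164°, some 964° in all, which fits the firm stop. One more small nudge to confirm that the knob no longer moves.

```bash
python3 -m handwheel '[[-0.001,0,0,0,0,0],[-0.002,0,0,0,0,0],[-0.002,0,0,0,0,0]]' >/dev/null; python3 t.py; python3 k.py
python3 -m handwheel '[[-0.001,0,0,0,0,0],[-0.002,0,0,0,0,0],[-0.002,0,0,0,0,0]]' >/dev/null; python3 t.py; python3 k.py
```

```text
t 41.5 r 0.0485 ang 157.2 yaw -118.0  push_t 6.8 out -1.0 z 0.1359 w 0.0182 Fz 1.5
knob ang 163.1 r 0.0623 n 16
knob ang 162.0 r 0.0490 n 121
t 41.9 r 0.0484 ang 155.2 yaw -118.0  push_t 7.4 out -1.1 z 0.1359 w 0.0176 Fz 1.5
knob ang 161.9 r 0.0619 n 8
knob ang 161.2 r 0.0490 n 119
```

```bash
python3 -m handwheel '[[0.004,0,0,0,0,0],[0.008,0,0,0,0,0]]' >/dev/null; python3 -m handwheel '[[0,0,0,0,0,0],[0,0,0,0,0,0],[0,0,-0.02,0,0,0],[0,0,-0.04,0,0,0],[0,0,-0.04,0,0,0]]' 0.05 >/dev/null
python3 - <<'E'
from m import *
for n in('scene','side'):
    f=grab(n,n+'H');P=np.array([.5463-.0475,-.1447+.0155,.126]);x,y=map(int,proj(f,P))
    for b in blobs(f,(0,110,25),(13,255,255),(x-18,y-18,x+18,y+18),15):
        q=onplane(f,b[0],.126)[:2];e=q-[.5463,-.1447];print(n,b[1][4],q.round(4),np.degrees(np.arctan2(e[1],e[0])).round(1),np.hypot(*e).round(4))
E
python3 go.py .499 -.1285 .135 -110
```

```text
side 112 [ 0.497  -0.1466] -177.8 0.0494
tool d [ 0.004  -0.0007  0.0396] rv [ 0.1  0.  -7.9] [ 0.5003 -0.1247  0.1746] [ 179.9    0.  -117.9] [-0.7  0.5 -0. ]
```

```bash
python3 - <<'E'
from m import *
w=grab('wrist','wI');print(proj(w,[.497,-.1457,.132]))
for b in blobs(w,(0,110,30),(15,255,255),(150,100,420,300),150): 
    q=onplane(w,b[0],.132)[:2];e=q-[.5463,-.1447];print(b[0].round(1),b[1],q.round(4),np.degrees(np.arctan2(e[1],e[0])).round(1),np.hypot(*e).round(4))
E
python3 go.py .497 -.1457 .175 -100
```

```text
[270.27961939 208.90725212]
[270.8 206.4] [258 187  29  36 702] [ 0.4959 -0.1471] -177.3 0.0505
tool d [ 0.02   -0.0071 -0.0007] rv [  0.1   0.  -17.9] [ 0.5    -0.1247  0.1743] [ 179.9    0.  -117.9] [ 0.   0.6 -0.4]
```

Side and wrist cameras agree that the freed knob stands at 182.5°, having swung back through the socket's play. I re-grip there and push again with a slightly firmer grip. It should come up firm at the same bearing.

```bash
python3 -m handwheel '[[0.01,-0.003,0,0,0,-9],[0.021,-0.007,0,0,0,-18],[0.021,-0.007,0,0,0,-18],[0.021,-0.007,0,0,0,-18],[0.021,-0.007,0,0,0,-18]]' >/dev/null; python3 go.py .4968 -.1467 .135 -100
python3 -m handwheel '[[0,0,0.02,0,0,0],[0,0,0.04,0,0,0],[0,0,0.04,0,0,0]]' >/dev/null; python3 -m handwheel '[[0,0,0,0,0,0],[0,0,0,0,0,0],[0,0,0,0,0,0],[0,0,0,0,0,0]]' 0.01 9 >/dev/null; python3 t.py
python3 -m handwheel '[[-0.0026,-0.0001,0,0,0,3],[-0.0052,-0.0003,0,0,0,6]]' >/dev/null; python3 t.py && {
python3 -m handwheel '[[-0.0026,-0.0001,0,0,0,3],[-0.0052,-0.0003,0,0,0,6]]' >/dev/null; python3 t.py;}
```

```text
tool d [ 0.     -0.0001  0.0397] rv [ 0.1  0.  -0. ] [ 0.4967 -0.1466  0.1747] [ 179.9    0.  -100. ] [-0.1  0.8 -0.2]
t 44.5 r 0.0501 ang -176.9 yaw -100.0  push_t 0.1 out -0.6 z 0.1354 w 0.0181 Fz 1.3
t 44.8 r 0.0499 ang 178.8 yaw -106.2  push_t 1.9 out -3.3 z 0.1356 w 0.0178 Fz 3.3
t 45.0 r 0.0494 ang 174.8 yaw -112.2  push_t 4.6 out -5.3 z 0.1357 w 0.0178 Fz 4.3
```

```bash
python3 -m handwheel '[[-0.0025,0.002,0,0,0,0],[-0.0025,0.002,0,0,0,0]]' >/dev/null; python3 t.py && {
python3 -m handwheel '[[-0.0025,0.001,0,0,0,0],[-0.0025,0.001,0,0,0,0]]' >/dev/null; python3 t.py;} && {
python3 -m handwheel '[[-0.0015,0.0005,0,0,0,0],[-0.0015,0.0005,0,0,0,0]]' >/dev/null; python3 t.py;}; python3 k.py
```

```text
t 45.3 r 0.0495 ang 171.4 yaw -112.1  push_t 4.4 out -3.1 z 0.1358 w 0.0178 Fz 1.9
t 45.5 r 0.0494 ang 169.4 yaw -112.1  push_t 5.3 out -1.1 z 0.1359 w 0.0172 Fz 0.2
t 45.8 r 0.0495 ang 167.3 yaw -112.2  push_t 5.6 out -1.1 z 0.1359 w 0.0176 Fz 1.4
knob ang 165.8 r 0.0580 n 26
knob ang 168.6 r 0.0496 n 113
```

```bash
sed -i 's/>7.5/>9.5/' t.py
python3 -m handwheel '[[-0.0025,0.001,0,0,0,0],[-0.0025,0.001,0,0,0,0]]' >/dev/null; python3 t.py && {
python3 -m handwheel '[[-0.0025,0.001,0,0,0,0],[-0.0025,0.001,0,0,0,0]]' >/dev/null; python3 t.py;} && {
python3 -m handwheel '[[-0.002,0.001,0,0,0,0],[-0.002,0.001,0,0,0,0]]' >/dev/null; python3 t.py;} && {
python3 -m handwheel '[[-0.002,0.001,0,0,0,0],[-0.002,0.001,0,0,0,0]]' >/dev/null; python3 t.py;}; python3 k.py
```

```text
t 46.1 r 0.0495 ang 165.1 yaw -112.2  push_t 6.8 out 0.5 z 0.1360 w 0.0179 Fz 0.3
t 46.4 r 0.0498 ang 161.7 yaw -112.2  push_t 6.0 out 1.0 z 0.1360 w 0.0179 Fz -1.4
t 46.6 r 0.0500 ang 159.8 yaw -112.2  push_t 7.2 out 3.1 z 0.1361 w 0.0173 Fz -2.1
t 46.9 r 0.0501 ang 158.2 yaw -112.2  push_t 7.3 out 5.5 z 0.1362 w 0.0178 Fz -3.8
knob ang 160.0 r 0.0607 n 16
knob ang 161.2 r 0.0500 n 115
```

```bash
python3 -m handwheel '[[-0.0025,-0.0005,0,0,0,0],[-0.0025,-0.0005,0,0,0,0]]' >/dev/null; python3 t.py && {
python3 -m handwheel '[[-0.0025,-0.0005,0,0,0,0],[-0.0025,-0.0005,0,0,0,0]]' >/dev/null; python3 t.py; python3 k.py;} && {
python3 -m handwheel '[[-0.002,0,0,0,0,0],[-0.002,0,0,0,0,0]]' >/dev/null; python3 t.py;}; python3 k.py
```

```text
t 47.2 r 0.0501 ang 156.5 yaw -112.2  push_t 9.0 out 3.9 z 0.1363 w 0.0178 Fz -2.0
t 47.5 r 0.0506 ang 152.2 yaw -112.2  push_t 7.0 out 2.1 z 0.1362 w 0.0177 Fz -1.3
knob ang 155.5 r 0.0618 n 12
knob ang 155.8 r 0.0501 n 118
t 47.9 r 0.0508 ang 150.6 yaw -112.2  push_t 8.2 out 2.6 z 0.1362 w 0.0179 Fz -0.0
knob ang 155.0 r 0.0625 n 9
knob ang 155.3 r 0.0498 n 118
```

The knob is at 155°, about 973° in all, or roughly 966° of shaft after socket play. The spring's greatest possible travel is 965° (from 2.0 rad). The push has risen from 5 to 8–9 N, so it is fully wound. I let go in place, rise clear, and check.

```bash
python3 -m handwheel '[[0,0,0,0,0,0],[0,0,0,0,0,0],[0,0,0,0,0,0]]' 0.05 >/dev/null; python3 t.py; python3 -m handwheel '[[0,0,-0.02,0,0,0],[0,0,-0.05,0,0,0],[0,0,-0.09,0,0,0],[0,0,-0.13,0,0,0],[0,0,-0.16,0,0,0]]' 
python3 -m handwheel '[[-0.05,0.03,-0.02,0,0,0],[-0.10,0.06,-0.04,0,0,0],[-0.10,0.06,-0.04,0,0,0]]' >/dev/null
python3 - <<'E'
from m import *
L=[];P=[.5463-.045,-.1447+.018,.126]
for n in('scene','side','wrist'):
    f=grab(n,n+'J');x,y=proj(f,P).astype(int);print(n,x,y)
    if not(20<x<540 and 20<y<400):continue
    r=35 if n=='wrist' else 20
    for lo,hi,t,z in(((0,110,25),(13,255,255),'knob',.126),((16,150,50),(30,255,255),'brass',.09)):
        for b in blobs(f,lo,hi,(max(x-r,0),max(y-r,0),x+r,y+r),15):
            q=onplane(f,b[0],z)[:2];e=q-[.5463,-.1447];print(t,b[0].round(1),b[1][4],q.round(4),np.degrees(np.arctan2(e[1],e[0])).round(1),np.hypot(*e).round(4))
            if t=='knob':L.append((f,b[0]))
if len(L)>1: print(tri(*L))
E
```

```text
t 48.3 r 0.0542 ang 144.6 yaw -111.9  push_t -0.6 out 0.7 z 0.1350 w 0.0432 Fz -0.2
time_s: 48.95
eef_pos: [0.5022, -0.1139, 0.2968]
tcp_rot: [-179.9, 0.1, -112.0]
force: [0.6, 0.4, -0.1]
width: 0.05
grip_force: 0.0
scene 237 171
knob [228.9 169.2] 55 [ 0.4957 -0.1464] -178.1 0.0506
side 258 224
knob [259.1 231.6] 114 [ 0.4966 -0.1471] -177.2 0.0497
wrist 233 90
knob [234.3  64.9] 24 [ 0.491  -0.1488] -175.8 0.0554
knob [228.9  75.5] 30 [ 0.5002 -0.1416] 176.1 0.0462
brass [200.5  77.1] 23 [ 0.5349 -0.1564] -134.4 0.0163
brass [205.8  98.5] 217 [ 0.539  -0.1332] 122.5 0.0136
(array([ 0.49596343, -0.14578027,  0.12562525]), [0.0007509064120188298, 0.0010617687836597478, 0.0057809157145257235, 0.005962260410565484])
```

The knob came to rest at 182°, exactly where it rested after the first stall. That confirms a firm stop. Its triangulated height is 0.1256 m (0.126 expected when home) and its radius is 50 mm, so the crank is upright and home. The gripper is clear.

```bash
python3 -c "
from plant import manip,readout
s=readout.sense();print(s['time_s'],s['force'],s['eef_pos']);print(manip.hand_in())"
```

```text
49.475 [ 0.25139577 -0.53375351  0.84006976] [ 0.49163672 -0.01756948  0.31971085]
the job is handed in; nothing more can be done
None
```

I handed the job in at 49.5 s with the crank home and upright on the shaft, the spring wound to what I judged to be its stop, and the gripper clear; the interface returned no verdict.

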